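Set sprung tweezers to the gauge lines and hold the gap

ROBOT

A 6-joint arm with a two-finger parallel gripper is mounted at the origin on a cart in front of the work surface, level with it; the furniture and walls round the work are solid. World frame = base frame: x ahead of the robot, y to its left, z up, the work surface at z = 0. Lengths are in mm, angles in rad, forces in N, time in s.
With the tool pointing down it reaches from about 350 to 975 mm from the base axis. Payload 7.1 kg.
Tool frame: the origin (TCP) lies on the centre line of the jaws, within the pads' length; the fingertips stand 17 mm ahead of it and the grasp point (between the pads) lies 2 mm behind it (tip_extent is the distance from the TCP to the fingertips, in mm); z points along the fingers, y is the line along which they close (so a half turn about z gives the same grasp; the last joint's range is limited). The gripper opens to 88 mm and grips with 3 to 60 N. Pads are 20 mm wide; open, the fingers measure 115 mm over their backs; the gripper's body (75 mm by 178 mm) begins 61 mm behind the grasp point.
Start: joints at [-1.125, 0.423, 1.63, -0, 1.089, -0.019], TCP at [280.167, -558.67, 239.675] pointing down, gripper open.
Joint ranges: [-3, 3], [-0.9, 2.11], [0.09, 2.58], [-1.31, 4.45], [0.11, 2.69], [-2.54, 2.54]. Speed limits (rad/s): [2.39, 2.39, 3.01, 3.14, 3.14, 3.14].

INTERFACE

Orientations are given as a rotation vector (axis times angle).
In Python, from workcell import get_obs, get_image, camera_model, close_job, look_for, outline_of, pinpoint, tip_extent gives the robot as it stands.
- The arm moves only by the shell command python3 -m jog 'ROWS'. ROWS is text: rows parted by semicolons, each of 7 numbers parted by spaces: the shift along the tool's x, y, z as a fraction of full scale, then the turn, a rotation vector about the tool's x, y, z as a fraction of full scale, then the closure, from -1 (fully open) to 1 (shut). A call has 1 to 8 rows; each row is the pose to reach, as a shift and turn from the pose commanded when the call began, along the tool's axes at that moment; what a row does not reach only later rows make up. Full scale, the value 1, is 0.2 m for a shift and 30 degrees for a turn. A row lasts 1/10 s, in which the tool goes at most 50 mm and 8.59 degrees, less where a joint would pass 70% of its speed; a pose out of reach is approached as far as the arm can. A call with a number of a shift or a turn outside -1 to 1 is refused whole. A call with a gripper value outside its range is refused whole. The fingers move at their own pace and stop on an object; the grip force is fixed at half the most. Time passes only in rows, so rows that repeat a pose let the fingers close. It gives the time, the measured TCP pose, the force, the opening and the grip force at its end, in the units of the state.
- get_obs(): the state, without advancing time (a new reading comes with each control period).
- get_image(name): name is "scene" or "top"; returns the picture (480x640x3 uint8, red, green, blue); there is no depth.
- camera_model(name): a dict with "fx", "fy", "cx", "cy" (pixels), "dist_coeffs" ([k1, k2, p1, p2, k3] as OpenCV has them; the pictures are not rectified), "origin" and "orientation" of the camera in the world. Camera axes: x right, y down, z forward; pixel columns grow to the right and rows downward; lengths in mm; the calibration is good to about 2 mm. A picture is of the moment at which its call begins. camera_model takes no time and is no camera call.
- close_job(): hands the job in; it is judged then, once.
Trained networks look in the newest picture that a camera, given by its name, has taken for a name from the list of things; names that differ only in an ending like _2 or _b are one class to them, and where a whole thing is asked for, a point or a joint stands for the part that bears it (a point fixed in the world has none). Each returns a list of dicts, best first, with "confidence" (0 to 1); they miss things now and then, are a little off and sometimes report something else, mostly with a low value. They report only what shows in the picture. A call takes as long as a camera call. They do not tell look-alikes from the thing itself.
- look_for(target, camera): "xyz" ([x, y, z] in mm, in the coordinates of the camera as it stood for that picture, good to about 4 mm: the middle of the surface that is visible of it).
- outline_of(target, camera): "mask" (480x640 bool, what is visible of it).
- pinpoint(target, camera): "xyz" ([x, y, z] in mm, in the coordinates of the camera as it stood for that picture, good to about 4 mm: a listed point, or the origin of a listed thing).
The state is a dict: "t": time; "qpos": joint angles; "qvel": joint speeds; "joint_torque": joint torques, N m; "ee_pos": TCP position; "orientation": TCP orientation; "ft_force": force on the tool from outside, world axes, zero at the start; "moment": the same for the moment, N m; "width": finger opening in mm; "grasp_force": force on a finger pad.
Only numpy, scipy, OpenCV 4.12 (cv2) and the standard library are available. Lean on these libraries where they do the work, as an engineer would, in place of code of your own. Each camera call takes 0.05 s, during which the arm holds its last target. There are 200 camera calls.

TASK

Lift the sprung tweezers out of their stand, bring the tips down astride the rib of the setting gauge and squeeze until each tip stands over the line scored beside the rib, a tip gap of 15 mm, so that a colleague can lock the stop screw. Hold that gap steady there for at least two seconds, tips below the top of the rib but touching neither rib nor plate, and finish while still holding; never bump the gauge hard or pinch the rib. Leave the plug gauge and the loose setting ring where they are.

Things in the scene. Friction and masses are not known exactly. Their poses are not given: they have to be found in the camera images.
- tweezers: Steel tweezers, 108 mm tall, 55 g, standing upright in the stand, tips down; a bow block 12 x 20 mm joins the arms at the top (z 98 to 108 mm). Origin midway between the tips at their lower end; z up to the bow, y the closing direction, x across the arms (10 mm wide). Tips 3 mm thick in y. A brass stop screw on the left arm does not stop it now
- flat_left (a point): Centre of the ribbed grip flat outside the left (+y) arm, 48 mm above the tips. Flats are 14 mm wide in x, 24 mm tall (36 to 60 mm above the tips). They are parallel and 30 mm apart at 15 mm tip gap, 41 mm apart at rest (lower edges 43 mm: arms splay 0.105 rad), 22 mm when shut. Tip gap changes 1.9 mm per mm between the flats
- flat_right (a point): The same on the right (-y) arm. The spring needs about 3 N on each flat to begin to close, 6 N at a 15 mm tip gap, 8 N when shut; it springs open when let go. Both arms always move alike
- tip_left (a point): Inner face of the tip at the tweezers' +y side, at its lower end
- tip_right (a point): Inner face of the tip at the tweezers' -y side, at its lower end; its distance from tip_left is the tip gap
- tweezers_left (a joint): Angle of the left arm: 0 at rest (36 mm gap), 0.105 rad at a 15 mm tip gap, 0.175 rad almost shut; the right arm has the same angle
- stand: Fixed dark foot plate 60 x 84 x 4 mm with an aluminium well on it, 24 x 58 mm outside, top 25 mm above the bench, inside 12 (x) x 46 (y) mm with its floor 4 mm above the bench; the tweezers' tips stand on that floor, tweezers y along stand y. Origin: centre of the underside, z up
- gauge: Fixed flat steel setting gauge: plate 64 (x) x 70 (y) x 6 mm with a rib along x in its middle, 50 mm long, 8 mm wide in y, its top 20 mm above the bench. One thin dark line is scored in the plate along each side of the rib, 9 mm from the rib's middle: the 3 mm thick tips, centred over the lines, are 15 mm apart inside. Origin: centre of the underside, z up
- plug_gauge: Loose plug gauge lying on the bench, a bystander, 22 x 110 x 22 mm, origin under its middle
- setting_ring: Loose brass-coloured setting ring 42 mm across, 12 mm high, a bystander lying on the bench, origin under its middle
Things that resemble listed ones, but are neither listed nor needed, are in the scene too. What is shaped like the tweezers but green is not meant.

How it is judged (in metres and radians):
On the way, in this order (a step that is already met when the one before it is completed fails the run):
1. the tweezers are lifted clear of the stand (height (world z) of tweezers above 0.035 m and contact force between the fingers and tweezers above 1 N and contact force between tweezers and stand below 0.2 N), for 0.1 s.
2. the tips stand astride the rib at the marked gap, without touching, for two seconds (distance between tip_left and tip_right between 0.012 and 0.018 m and velocity of joint tweezers_left between -0.05 and 0.05 rad/s and ((y of tip_left in the frame of gauge between 0.004 and 0.014 m and y of tip_right in the frame of gauge between -0.014 and -0.004 m) or (y of tip_right in the frame of gauge between 0.004 and 0.014 m and y of tip_left in the frame of gauge between -0.014 and -0.004 m)) and z of each of tip_left, tip_right in the frame of gauge below 0.019 m and x of tip_left in the frame of gauge between -0.025 and 0.025 m and x of tip_right in the frame of gauge between -0.025 and 0.025 m and angle between tweezers's own z axis and vertical below 0.2 rad and angle between the y axis of tweezers and the y axis of gauge, either way round below 0.2 rad and contact force between the fingers and tweezers above 1 N and contact force between each of tweezers, the arm, the fingers and gauge below 0.2 N and contact force between tweezers and stand below 0.2 N), for 1.8 s.
At the end, for the whole second after the job is handed in: The fingers hold the tweezers; tip gap 12 to 18 mm (15 +- 3) and steady; one tip on each side of the rib, 1 mm or more below its top, within 25 mm of the gauge's middle along the rib; tweezers upright within 0.2 rad and square to the rib within 0.2 rad; no contact with gauge or stand (all of step 2); the arm keeps its last pose, push and grip.
It fails at once if the gauge is bumped hard or the rib pinched (contact force between any of tweezers, the arm, the fingers and gauge above 8 N).
It fails at once if the plug gauge or the setting ring is shifted (distance of any of plug_gauge, setting_ring from where it was at the start of the episode above 0.02 m).
It also fails if it takes over 48 s, if anything falls off the work surface, if the arm or the gripper's body presses on something with over 40 N, if the wrist force passes 120 N, or if a joint passes its speed limit or range.

## Working session

There is one attempt and no reset: what is moved stays moved. The work goes in short steps, Python scripts to look and compute and a shell command to move; the robot and the scene stay as the last step left them, time stands still between calls to the robot, and variables do not carry over. Pictures are saved under pics/ and viewed, at most 10 in all, crops included, and the job is handed in when it is done.

```bash
mkdir -p pics; ls; python3 - <<'E'
from workcell import *
import cv2, numpy as np
print(get_obs()); print(tip_extent if not callable(tip_extent) else tip_extent())
for n in("scene","top"):
    im=get_image(n); cv2.imwrite(f"pics/{n}0.png",im[:,:,::-1]); print(n,camera_model(n))
    for t in("tweezers","gauge","stand","plug_gauge","setting_ring"):
        print(t,[(np.round(d["xyz"]),round(d["confidence"],2)) for d in pinpoint(t,n)])
E
```

```text
pics
{'t': 0.0, 'qpos': array([-1.12499930e+00,  4.23815871e-01,  1.63069484e+00,  6.92412253e-06,
        1.08865232e+00, -1.90282156e-02]), 'qvel': array([ 0.00103836, -0.00044546,  0.00020854,  0.00034698,  0.0001523 ,
        0.00126481]), 'joint_torque': array([ 3.38383717e-03, -5.44617105e+01, -2.73667002e+01,  6.45521586e-02,
        2.27193406e-02, -1.04018443e-04]), 'ee_pos': array([ 279.93837144, -558.18691702,  238.91539117]), 'orientation': array([-3.05563270e+00, -7.23231577e-01,  5.12716603e-04]), 'ft_force': array([0.25703183, 0.4842645 , 0.2621122 ]), 'moment': array([-0.02321009,  0.01499717,  0.03473861]), 'grasp_force': 0.0, 'width': 87.73632644371494}
17.0
scene {'fx': 598.6608845921043, 'fy': 598.6608845921043, 'cx': 319.0973668764451, 'cy': 239.58031869150645, 'dist_coeffs': array([-0.06520517,  0.        ,  0.        ,  0.        ,  0.        ]), 'origin': array([  80.37528436, 1145.35241959,  757.59899596]), 'orientation': array([-0.52169645,  2.49643794, -1.41225036])}
tweezers [(array([ 112.,  -26., 1519.]), 0.6), (array([  18.,  -57., 1571.]), 0.49)]
gauge [(array([  62.,  220., 1123.]), 0.97)]
stand [(array([ 104.,  -24., 1524.]), 0.65)]
plug_gauge [(array([ 140.,  137., 1250.]), 0.78)]
setting_ring [(array([-160.,  107., 1309.]), 0.47)]
top {'fx': 610.693218941349, 'fy': 610.693218941349, 'cx': 328.2370027013384, 'cy': 245.36570955883423, 'dist_coeffs': array([-0.16519149,  0.        ,  0.        ,  0.        ,  0.        ]), 'origin': array([ 304.91081951,  114.42475388, 1293.28709191]), 'orientation': array([-2.11494256,  2.10380538, -0.22112125])}
tweezers [(array([ 217.,   40., 1308.]), 0.52), (array([ 235.,  -65., 1339.]), 0.45), (array([ 202.,   42., 1261.]), 0.42)]
gauge [(array([-231.,  180., 1285.]), 0.61)]
stand [(array([ 218.,   42., 1314.]), 0.92)]
plug_gauge [(array([ -50.,  192., 1282.]), 0.86), (array([-122., -102., 1344.]), 0.42)]
setting_ring []
```

View pics/scene0.png

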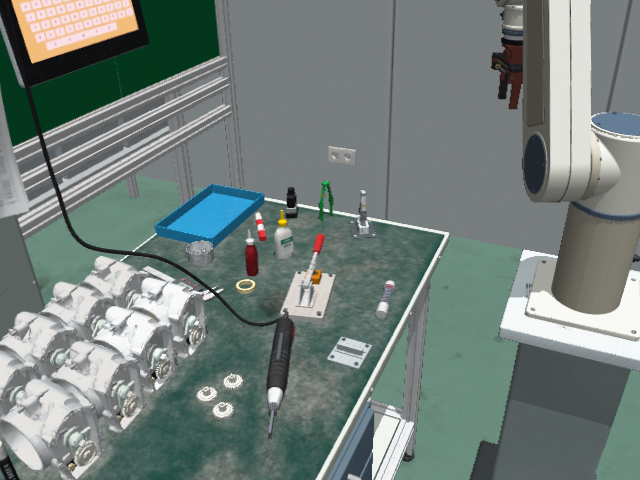

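View pics/top0.png

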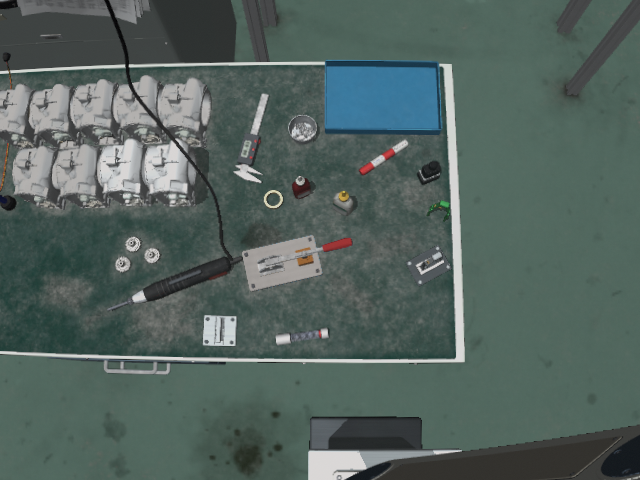

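```bash
cat > h.py <<'E'
from workcell import *
import cv2, numpy as np
from scipy.spatial.transform import Rotation as R
def cam(n):
    c=camera_model(n); K=np.array([[c["fx"],0,c["cx"]],[0,c["fy"],c["cy"]],[0,0,1.]])
    return K,c["dist_coeffs"],np.array(c["origin"]),R.from_rotvec(c["orientation"]).as_matrix()
def ray(n,uv):
    K,D,o,M=cam(n); p=cv2.undistortPoints(np.array(uv,float).reshape(-1,1,2),K,D).reshape(-1,2)
    d=np.c_[p,np.ones(len(p))]@M.T; return o,d/np.linalg.norm(d,axis=1)[:,None]
def onz(n,uv,z):
    o,d=ray(n,uv); return o+d*((z-o[2])/d[:,2])[:,None]
def tri(n1,u1,n2,u2):
    o1,d1=ray(n1,u1);o2,d2=ray(n2,u2);d1=d1[0];d2=d2[0]
    s=np.linalg.lstsq(np.c_[d1,-d2],o2-o1,rcond=None)[0]
    a,b=o1+s[0]*d1,o2+s[1]*d2; return (a+b)/2,np.linalg.norm(a-b)
def w(n,xyz):
    K,D,o,M=cam(n); return o+np.array(xyz)@M.T
def px(n,P):
    K,D,o,M=cam(n); return cv2.projectPoints((np.atleast_2d(P)-o)@M,np.zeros(3),np.zeros(3),K,D)[0].reshape(-1,2)
E
python3 - <<'E'
from h import *
for n,p in [("scene",(112,-26,1519)),("scene",(18,-57,1571)),("scene",(62,220,1123)),("scene",(140,137,1250)),("scene",(-160,107,1309)),("top",(217,40,1308)),("top",(235,-65,1339)),("top",(-231,180,1285)),("top",(218,42,1314)),("top",(-50,192,1282)),("top",(-122,-102,1344))]:
    P=w(n,p); print(n,P.round(),px(n,P).round())
E
```

```text
scene [535. -96.   1.] [[363. 229.]]
scene [ 646. -113.    3.] [[326. 218.]]
scene [389. 349.  -7.] [[352. 357.]]
scene [380. 179.  -2.] [[386. 305.]]
scene [681. 242.  -0.] [[246. 288.]]
top [ 541. -100.    6.] [[429. 264.]]
top [ 650. -117.   -3.] [[435. 216.]]
top [397. 348.  -1.] [[219. 330.]]
top [ 540. -101.   -1.] [[429. 265.]]
top [385. 167.  -0.] [[305. 336.]]
top [685. 240.   1.] [[273. 199.]]
```

Scene picture: the steel tweezers stand at scene (363,215) / top (429,264). The green tweezer-shaped one at scene (326,200) / top (437,210) is the look-alike. The gauge is at scene (351,351) / top (220,330). The task says green is not meant, and the steel pair stands in the aluminium well. I'll confirm this in an enlarged crop.

```bash
python3 - <<'E'
import cv2,numpy as np
s=cv2.imread("pics/scene0.png");t=cv2.imread("pics/top0.png")
c=lambda i,x,y:cv2.resize(i[y:y+60,x:x+80],(400,300),interpolation=cv2.INTER_CUBIC)
# origins: top tw (390,235), scene tw (323,185), top gauge (180,300), scene gauge (310,322)
cv2.imwrite("pics/crop0.png",np.vstack([np.hstack([c(t,390,235),c(s,323,185)]),np.hstack([c(t,180,300),c(s,310,322)])]))
E
```

```text
(no output)
```

View pics/crop0.png

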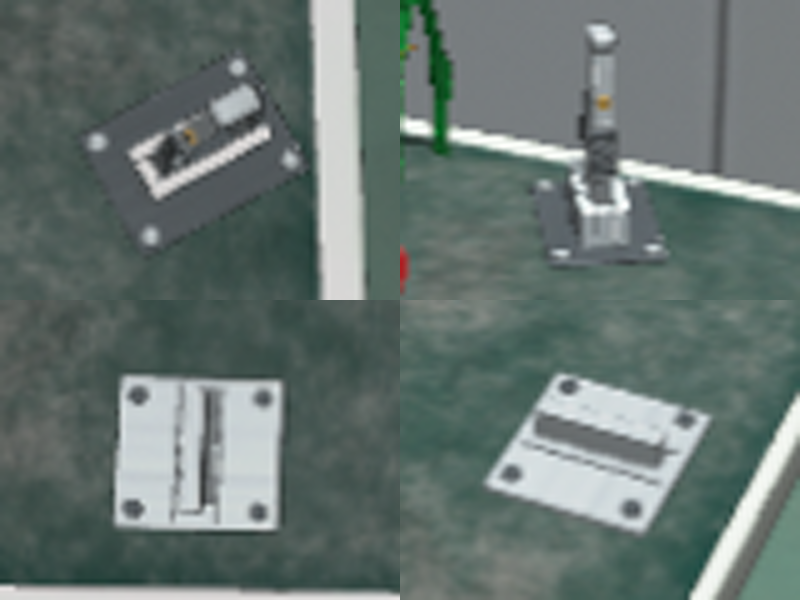

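The crop shows grey steel tweezers with a brass screw in the aluminium stand (top px ~(429,262)), so these are the ones meant. The gauge rib runs nearly vertical in the top view, along world x. Next I fit the poses.

```bash
cat >> h.py <<'E'
def fitcorners(views,dims,z0):
    from scipy.optimize import least_squares
    def pts(p,order):
        a,b=dims[0]/2,dims[1]/2
        L=np.array([[a,b],[a,-b],[-a,-b],[-a,b]])
        c,s=np.cos(p[2]),np.sin(p[2]); return np.c_[p[:2]+L@np.array([[c,s],[-s,c]]),np.full(4,p[3])]
    def res(p): return np.concatenate([(px(n,pts(p,0))-uv).ravel() for n,uv in views])
    best=None
    for yaw in z0[2]+np.array([0,np.pi/2]):
        for k in range(4):
            v=[(n,uv) for n,uv in views]
            r=least_squares(res,[*z0[:2],yaw+k*np.pi/2,5])
            if best is None or r.cost<best.cost: best=r
    return best.x,np.sqrt(np.mean(best.fun**2)),best.fun
def cr(x0,y0,L,dx=0,dy=0): return np.array([[x0+(u-dx+.5)/5-.5,y0+(v-dy+.5)/5-.5] for u,v in L])
E
python3 - <<'E'
from h import *
# corners ordered going round: far-left, far-right, near-right, near-left seen from the robot (top picture: up = +x, left = +y)
gt=cr(180,300,[(121,375),(284,380),(278,530),(114,527)],0,300)
gs=cr(310,322,[(485,487),(558,373),(711,415),(645,533)],400,300) # to be ordered
tst=cr(390,235,[(80,133),(237,50),(305,172),(152,252)])
sst=cr(323,185,[(533,183),(640,180),(668,262),(550,263)],400,0)
for nm,t,s,z in(("gauge",gt,gs,6),("stand",tst,sst,4)):
    a=onz("top",t,z);b=onz("scene",s,z)
    print(nm,"top",a.round(1)[:,:2].tolist(),"mean",a.mean(0).round(1),"edges",[round(np.linalg.norm(a[i]-a[i-1]),1) for i in range(4)])
    print("  scene",b.round(1)[:,:2].tolist(),"mean",b.mean(0).round(1),"edges",[round(np.linalg.norm(b[i]-b[i-1]),1) for i in range(4)])
    # triangulated height of each matched corner
    for p in t:
        q=onz("top",p[None],z)[0]; k=np.argmin(np.linalg.norm(b-q,axis=1)); print("   tri",*[np.round(x,1) for x in tri("top",p,"scene",s[k])])
# bow top centre
tb=cr(390,235,[(237,102)]);sb=cr(323,185,[(601,34)],400,0)
print("bow",tri("top",tb,"scene",sb), onz("top",tb,108),onz("scene",sb,108))
# gauge lines near the ends: (top)
l=onz("top",cr(180,300,[(184,385),(176,520),(221,385),(217,520)],0,300),6);print("lines",l.round(1))
l=onz("scene",cr(310,322,[(525,442),(660,484)],400,300),6);print("line scene",l.round(1))
for cam_ in("top","scene"):
    for t in("flat_left","flat_right","tip_left","tip_right"):
        print(cam_,t,[(w(cam_,d["xyz"]).round(),round(d["confidence"],2)) for d in pinpoint(t,cam_)])
E
```

```text
gauge top [[428.6, 381.2], [427.3, 311.2], [364.1, 311.9], [364.3, 381.7]] mean [396.1 346.5   6. ] edges [np.float64(64.3), np.float64(70.0), np.float64(63.2), np.float64(69.8)]
  scene [[424.8, 387.0], [424.8, 316.7], [362.0, 316.9], [361.7, 386.9]] mean [393.3 351.9   6. ] edges [np.float64(63.1), np.float64(70.3), np.float64(62.9), np.float64(70.0)]
   tri [428.2 381.9   0.9] 2.0
   tri [427.3 311.8   1.5] 0.9
   tri [363.9 312.4   1.8] 0.8
   tri [364.  382.5   1.5] 1.1
stand top [[546.8, -49.0], [583.7, -118.4], [530.1, -146.4], [495.1, -79.0]] mean [538.9 -98.2   4. ] edges [np.float64(59.7), np.float64(78.6), np.float64(60.5), np.float64(75.9)]
  scene [[582.1, -117.6], [532.0, -141.5], [490.4, -68.0], [544.0, -45.0]] mean [537.1 -93.    4. ] edges [np.float64(82.0), np.float64(55.6), np.float64(84.4), np.float64(58.3)]
   tri [546.6 -49.6   1.1] 1.5
   tri [ 583.2 -118.7    3.4] 1.3
   tri [ 532.1 -146.6    1.1] 3.1
   tri [495.5 -80.4  -3.7] 1.7
bow (array([539.94632453, -99.43829788, 105.94463279]), np.float64(1.0724441967057121)) [[540.0629963 -98.9326368 108.       ]] [[
[... 195 characters left out ...]
left [(array([528., -81.,  52.]), 0.62), (array([654., -99.,  49.]), 0.6)]
top flat_right [(array([ 551., -119.,   54.]), 0.44), (array([ 637., -138.,   52.]), 0.38)]
top tip_left [(array([531., -83.,   5.]), 0.6), (array([684., 241.,   2.]), 0.26), (array([ 552., -119.,   58.]), 0.22)]
top tip_right [(array([ 644., -136.,   -1.]), 0.59), (array([ 548., -116.,    4.]), 0.55)]
scene flat_left [(array([650., -93.,  51.]), 0.61), (array([524., -75.,  53.]), 0.55)]
scene flat_right [(array([ 639., -135.,   49.]), 0.64), (array([ 548., -111.,   55.]), 0.51)]
scene tip_left [(array([531., -76.,   1.]), 0.66), (array([650., -99.,   2.]), 0.48)]
scene tip_right [(array([ 642., -132.,   -2.]), 0.59)]
```

```bash
python3 -m jog '.14 -.1 0 0 0 0 -1;.28 -.2 0 0 0 0 -1;.42 -.3 0 0 0 0 -1;.56 -.4 0 0 0 0 -1;.7 -.5 0 0 0 0 -1;.85 -.6 0 0 0 0 -1;1 -.7 0 0 0 0 -1;1 -.7 0 0 0 0 -1'
python3 -m jog '.14 -.1 0 0 0 0 -1;.28 -.2 0 0 0 0 -1;.42 -.3 0 0 0 0 -1;.56 -.4 0 0 0 0 -1;.7 -.5 0 0 0 0 -1;.85 -.6 0 0 0 0 -1;1 -.7 0 0 0 0 -1;1 -.7 0 0 0 0 -1'
python3 - <<'E'
from h import *
M=R.from_rotvec(get_obs()["orientation"]).as_matrix();print(M.round(3))
p=get_obs()["ee_pos"];print(p, ((np.array([539,-97.3,p[2]])-p)@M/200).round(4))
E
```

```text
t: 1.8
ee_pos: [397.4, -341.0, 239.8]
orientation: [-3.055, -0.729, -0.0]
ft_force: [0.2, -0.6, -0.6]
width: 87.9
grasp_force: 0.0
t: 2.6
ee_pos: [514.0, -127.1, 239.9]
orientation: [3.056, 0.728, 0.002]
ft_force: [0.4, 0.3, 0.4]
width: 87.7
grasp_force: 0.0
[[ 0.892  0.451  0.001]
 [ 0.451 -0.892  0.   ]
 [ 0.001  0.    -1.   ]]
[ 513.99560962 -127.14546074  239.89553633] [ 0.1789 -0.0768  0.0002]
```

```bash
python3 -m jog '.09 -.04 .1 0 0 -.03 -1;.18 -.077 .2 0 0 -.06 -1;.18 -.077 .35 0 0 -.06 -1;.18 -.077 .45 0 0 -.06 -1;.18 -.077 .45 0 0 -.06 -1;.18 -.077 .45 0 0 -.06 -1'
python3 - <<'E'
from h import *
o=get_obs();print(o["ee_pos"],o["orientation"])
s=get_image("scene")[:,:,::-1];t=get_image("top")[:,:,::-1]
for n in("top","scene"): print(n,"tcp px",px(n,o["ee_pos"]), "tips",px(n,o["ee_pos"]-[0,0,17]))
c=lambda i,x,y:cv2.resize(i[y:y+100,x:x+80],(480,600),interpolation=cv2.INTER_CUBIC)[:, :400]
c2=lambda i,x,y:cv2.resize(i[y:y+120,x:x+80],(400,600),interpolation=cv2.INTER_CUBIC)
cv2.imwrite("pics/above.png",np.hstack([c2(t,390,195),c2(s,323,130)]))
E
```

```text
t: 3.2
ee_pos: [537.4, -100.2, 149.9]
orientation: [-3.046, -0.77, 0.001]
ft_force: [0.4, -1.3, 0.5]
width: 87.5
grasp_force: 0.0
[ 537.38562077 -100.17426143  149.88982907] [-3.04567388e+00 -7.70202239e-01  8.11506846e-04]
top tcp px [[441.43385427 252.14132422]] tips [[439.87139336 253.87343852]]
scene tcp px [[363.96303039 175.07545815]] tips [[363.84822886 181.45326517]]
```

View pics/above.png

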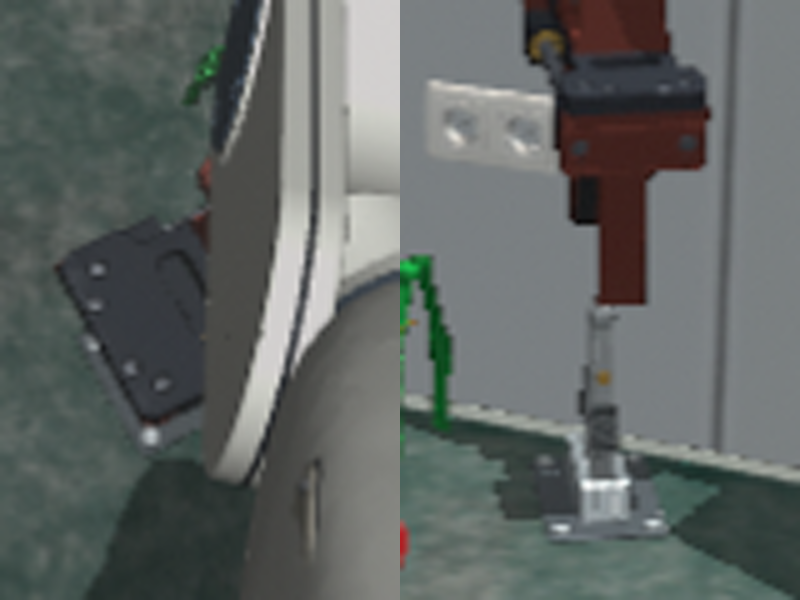

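The finger shows at scene ~(367,190) and the bow at ~(363,192). I'll use the known fingertip position to correct the scene camera.

```bash
python3 - <<'E'
from h import *
o=get_obs();M=R.from_rotvec(o["orientation"]).as_matrix();p=o["ee_pos"];print(p)
L=np.array([[10,-57.5,17],[-10,-57.5,17]]);P=p+L@M.T
print("pred near finger lower corners",px("scene",P).tolist())
seen=cr(323,130,[(598,302),(646,302)],400,0);print("seen",seen.tolist())
# apply pixel offset to scene
d=(seen-np.sort(px("scene",P),axis=0)).mean(0);print("offset",d)
sb=cr(323,185,[(601,34)],400,0)-d
print("bow z108 corrected",onz("scene",sb,108)); 
sst=cr(323,185,[(533,183),(640,180),(668,262),(550,263)],400,0)-d;print("stand",onz("scene",sst,4).mean(0))
gs=cr(310,322,[(485,487),(558,373),(711,415),(645,533)],400,300)-d;print("gauge",onz("scene",gs,6).mean(0))
tgt=np.array([539.5,-98.0,52]);print("to go",((tgt-p)@M/200).round(4))
E
```

```text
[ 538.21621649 -100.04938987  150.91007998]
pred near finger lower corners [[362.59371862600017, 191.65096013707517], [371.0370499416144, 191.24047563648875]]
seen [[362.2, 190.0], [371.8, 190.0]]
offset [ 0.18461572 -1.44571789]
bow z108 corrected [[535.53762253 -87.89262861 108.        ]]
stand [534.94733672 -85.97084694   4.        ]
gauge [392.14877717 355.73264421   6.        ]
to go [ 0.0098 -0.0066  0.4946]
```

```bash
python3 -m jog '.01 -.01 .1 0 0 0 -1;.01 -.013 .2 0 0 0 -1;.01 -.013 .3 0 0 0 -1;.01 -.013 .4 0 0 0 -1;.01 -.013 .49 0 0 0 -1;.01 -.013 .49 0 0 0 -1;.01 -.013 .49 0 0 0 -1'
python3 -m jog '0 0 0 0 0 0 -.2;0 0 0 0 0 0 -.2;0 0 0 0 0 0 -.2;0 0 0 0 0 0 -.2'
python3 - <<'E'
from h import *
s=get_image("scene")[:,:,::-1];t=get_image("top")[:,:,::-1]
c2=lambda i,x,y:cv2.resize(i[y:y+120,x:x+80],(400,600),interpolation=cv2.INTER_CUBIC)
cv2.imwrite("pics/at.png",np.hstack([c2(t,390,195),c2(s,323,130)]))
E
```

```text
t: 4.0
ee_pos: [538.7, -96.3, 52.7]
orientation: [3.045, 0.771, 0.002]
ft_force: [0.1, 0.7, 1.2]
width: 87.6
grasp_force: 0.0
t: 4.4
ee_pos: [538.3, -96.0, 52.2]
orientation: [3.045, 0.771, 0.001]
ft_force: [0.2, 0.4, 0.5]
width: 59.2
grasp_force: 0.0
```

View pics/at.png

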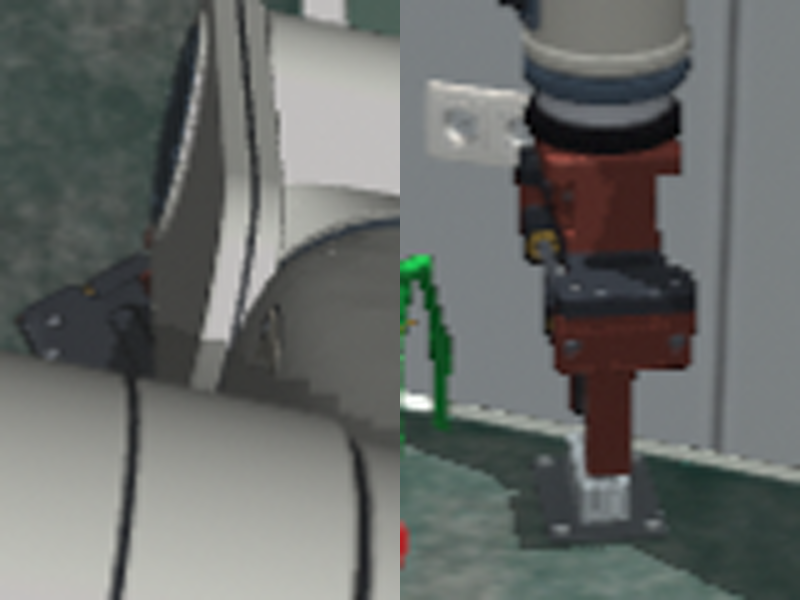

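The finger sits centred over the well, at scene (365,225) against a well at ~(364,230). I'll close in small steps.

```bash
python3 -m jog '0 0 0 0 0 0 -.1;0 0 0 0 0 0 -.1;0 0 0 0 0 0 -.1;0 0 0 0 0 0 -.1'
python3 -m jog '0 0 0 0 0 0 .02;0 0 0 0 0 0 .02;0 0 0 0 0 0 .02;0 0 0 0 0 0 .02'
```

```text
t: 4.9
ee_pos: [538.0, -95.9, 51.6]
orientation: [-3.045, -0.771, 0.0]
ft_force: [0.3, 0.0, 0.2]
width: 48.3
grasp_force: 0.0
t: 5.3
ee_pos: [538.0, -95.9, 51.7]
orientation: [-3.045, -0.771, 0.0]
ft_force: [-0.0, 0.2, -0.2]
width: 43.2
grasp_force: 1.8
```

```bash
python3 -m jog '0 0 0 0 0 0 .12;0 0 0 0 0 0 .12;0 0 0 0 0 0 .12;0 0 0 0 0 0 .12'
```

```text
t: 5.7
ee_pos: [538.0, -95.9, 51.7]
orientation: [-3.045, -0.772, 0.0]
ft_force: [0.9, 0.6, -0.3]
width: 38.4
grasp_force: 3.7
```

```bash
python3 -m jog '0 0 0 0 0 0 .16;0 0 0 0 0 0 .2;0 0 0 0 0 0 .22;0 0 0 0 0 0 .22;0 0 0 0 0 0 .22'
python3 -m jog '0 0 -.02 0 0 0 .22;0 0 -.05 0 0 0 .22;0 0 -.1 0 0 0 .22;0 0 -.15 0 0 0 .22;0 0 -.2 0 0 0 .22;0 0 -.25 0 0 0 .22;0 0 -.25 0 0 0 .22'
python3 - <<'E'
from h import *
s=get_image("scene")[:,:,::-1]
cv2.imwrite("pics/lift.png",cv2.resize(s[140:260,290:430],(700,600),interpolation=cv2.INTER_CUBIC))
E
```

```text
t: 6.2
ee_pos: [538.0, -95.9, 51.7]
orientation: [3.045, 0.772, -0.0]
ft_force: [0.0, -0.9, -1.2]
width: 34.3
grasp_force: 4.3
t: 6.9
ee_pos: [539.1, -96.1, 103.5]
orientation: [3.044, 0.771, 0.004]
ft_force: [-0.0, 0.1, 0.1]
width: 34.1
grasp_force: 4.3
```

View pics/lift.png

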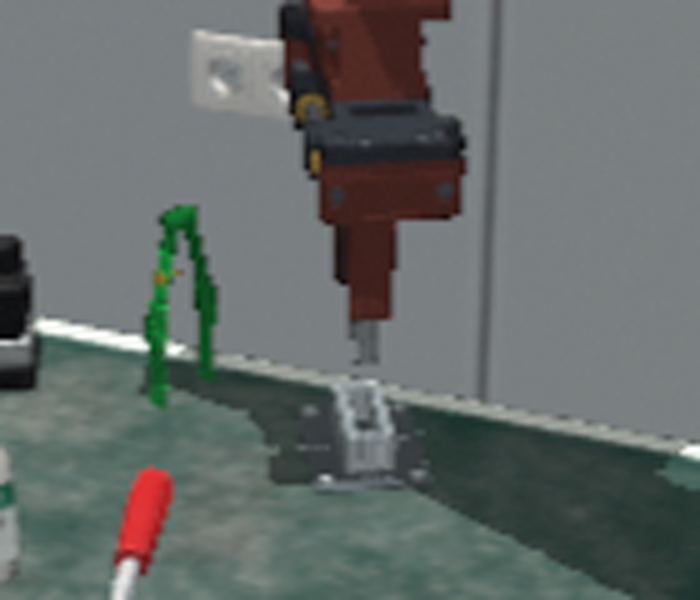

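Lifted clear: the tips show at scene ~(363,212), above the well. I'll raise and carry to the gauge.

```bash
python3 -m jog '0 0 -.2 0 0 0 .22;0 -.05 -.4 0 0 0 .22;.05 -.2 -.55 0 0 0 .22;.1 -.4 -.65 0 0 0 .22;.15 -.6 -.7 0 0 0 .22;.2 -.8 -.7 0 0 0 .22;.2 -1 -.7 0 0 0 .22;.2 -1 -.7 0 0 0 .22'
python3 -m jog '.03 -.15 0 0 0 .15 .22;.06 -.3 0 0 0 .3 .22;.09 -.45 0 0 0 .45 .22;.12 -.6 0 0 0 .6 .22;.15 -.75 0 0 0 .75 .22;.18 -.9 0 0 0 .9 .22;.2 -1 0 0 0 .96 .22;.2 -1 0 0 0 .96 .22'
python3 - <<'E'
from h import *
o=get_obs();M=R.from_rotvec(o["orientation"]).as_matrix();print(M.round(3),o["qpos"].round(2))
p=o["ee_pos"];print(p, ((np.array([395,348,130])-p)@M/200).round(4))
E
```

```text
t: 7.75
ee_pos: [475.6, 102.0, 241.3]
orientation: [-3.043, -0.777, 0.003]
ft_force: [0.5, 0.4, -1.2]
width: 34.7
grasp_force: 4.3
t: 8.55
ee_pos: [417.7, 295.3, 241.3]
orientation: [3.142, -0.007, -0.0]
ft_force: [0.0, 0.0, -1.0]
width: 34.1
grasp_force: 4.3
[[ 1.    -0.005 -0.   ]
 [-0.005 -1.    -0.   ]
 [-0.     0.    -1.   ]] [0.59 0.25 1.88 0.   1.01 2.17]
[417.65016723 295.29502251 241.27721992] [-0.1143 -0.263   0.5564]
```

```bash
python3 -m jog '-.06 -.13 0 0 0 0 .22;-.11 -.26 .1 0 0 0 .22;-.115 -.263 .3 0 0 0 .22;-.115 -.263 .5 0 0 0 .22;-.115 -.263 .6 0 0 0 .22;-.115 -.263 .6 0 0 0 .22;-.115 -.263 .6 0 0 0 .22'
python3 - <<'E'
from h import *
o=get_obs();p=o["ee_pos"];print(p)
s=get_image("scene")[:,:,::-1];t=get_image("top")[:,:,::-1]
c2=lambda i,x,y:cv2.resize(i[y:y+120,x:x+80],(400,600),interpolation=cv2.INTER_CUBIC)
cv2.imwrite("pics/g1.png",np.hstack([c2(t,180,265),c2(s,310,270)]))
print("pred tips",px("scene",p+np.array([[0,11,-48],[0,-11,-48]])),"fingertip corners",px("scene",p+np.array([[x,30,-17] for x in(-10,10)])))
for n in("scene","top"):
  for k in("tip_left","tip_right","tweezers"): print(n,k,[(w(n,d["xyz"]).round(1),round(d["confidence"],2)) for d in pinpoint(k,n)][:2])
E
```

```text
t: 9.25
ee_pos: [395.8, 346.0, 121.8]
orientation: [3.141, -0.011, -0.001]
ft_force: [0.9, -0.9, -0.5]
width: 34.2
grasp_force: 4.3
[395.83928692 345.96338636 121.75738564]
pred tips [[347.44177514 324.51385297]
 [351.94138968 317.51376895]] fingertip corners [[348.7485017  318.32442889]
 [338.18125941 315.58787474]]
scene tip_left [(array([397.6, 359.6,  72.8]), 0.54), (array([654. , -98.8,   2.9]), 0.41)]
scene tip_right [(array([399.1, 335.7,  75.9]), 0.63)]
scene tweezers [(array([393.7, 348. ,  71.9]), 0.72), (array([ 645.1, -113.9,   -1.1]), 0.61)]
top tip_left [(array([ 654.5, -100.9,   -2. ]), 0.4)]
top tip_right [(array([ 645.8, -134.4,   -1.6]), 0.53)]
top tweezers [(array([ 650.5, -116.2,    0.7]), 0.55)]
```

View pics/g1.png

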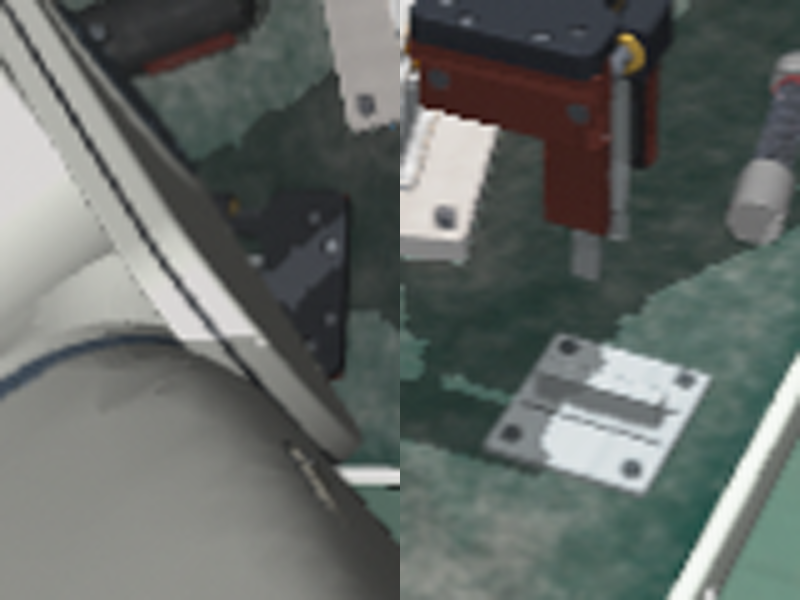

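The left tip's lower end is seen at scene (347.4,325.6). The prediction was (347.4,324.5), so the scene camera agrees with the arm here. I'll go just above the rib and compare the tip with the scored line directly.

```bash
python3 -m jog '0 -.015 .08 0 0 0 .22;0 -.015 .16 0 0 0 .22;0 -.015 .235 0 0 0 .22;0 -.015 .235 0 0 0 .22;0 -.015 .235 0 0 0 .22'
python3 - <<'E'
from h import *
o=get_obs();p=o["ee_pos"];print(p)
s=get_image("scene")[:,:,::-1]
cv2.imwrite("pics/g2.png",cv2.resize(s[305:380,305:405],(800,600),interpolation=cv2.INTER_CUBIC))
def c8(P): return ((px("scene",P)-[305,305]+.5)*8-.5).round().tolist()
q=np.array([p[0],p[1],p[2]-48])
print("pred tip L outer lower edge",c8(q+np.array([[-5,14.4,0],[5,14.4,0]])),"R outer/inner",c8(q+np.array([[-5,-11.4,0],[-5,-14.4,0]])))
for y in(347,352):
    g=np.array([394,y,0]);print(y,"line +9",c8(g+[[-30,9,6],[30,9,6]]),"rib top +4 edge",c8(g+[[-25,4,20],[25,4,20]]),"rib top -4",c8(g+[[-25,-4,20],[25,-4,20]]),"corners",c8(g+[[-32,35,6],[32,35,6],[32,-35,6],[-32,-35,6]]))
E
```

```text
t: 10.15
ee_pos: [395.3, 349.7, 74.9]
orientation: [3.141, -0.01, -0.0]
ft_force: [0.0, 0.2, -1.0]
width: 34.6
grasp_force: 4.3
[395.28718227 349.67959812  74.89327475]
pred tip L outer lower edge [[353.0, 344.0], [313.0, 333.0]] R outer/inner [[394.0, 276.0], [399.0, 269.0]]
347 line +9 [[471.0, 421.0], [232.0, 354.0]] rib top +4 edge [[460.0, 356.0], [260.0, 301.0]] rib top -4 [[472.0, 335.0], [273.0, 280.0]] corners [[439.0, 495.0], [180.0, 421.0], [296.0, 240.0], [545.0, 308.0]]
352 line +9 [[464.0, 435.0], [224.0, 367.0]] rib top +4 edge [[452.0, 369.0], [252.0, 314.0]] rib top -4 [[465.0, 348.0], [265.0, 293.0]] corners [[431.0, 509.0], [171.0, 434.0], [288.0, 253.0], [538.0, 320.0]]
```

View pics/g2.png

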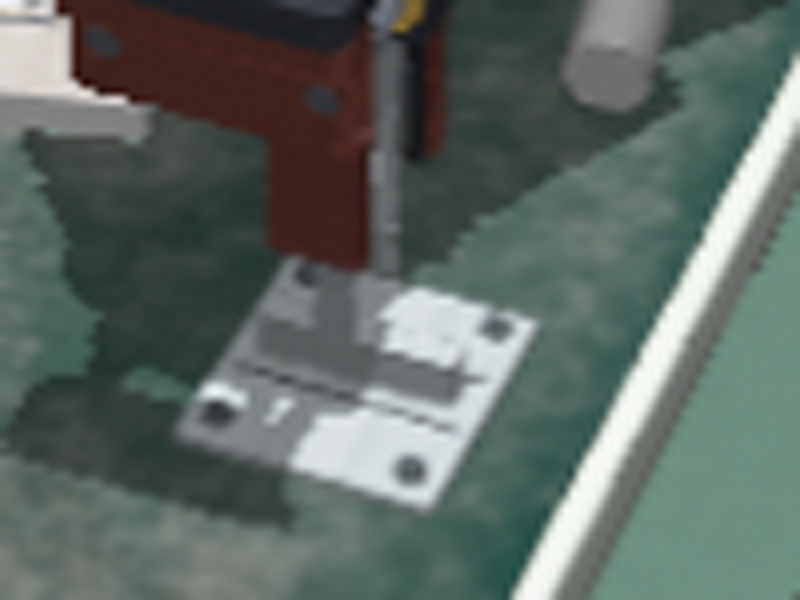

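The gauge outline matches y≈352 in the scene camera, and the right tip at crop (390,275) matches the arm's prediction. I'll use y≈351, lower with the gap still wide, then look.

```bash
python3 -m jog '-.005 -.007 0 0 0 0 .22;-.005 -.007 .03 0 0 0 .22;-.005 -.007 .06 0 0 0 .22;-.005 -.007 .074 0 0 0 .22;-.005 -.007 .074 0 0 0 .22'
python3 - <<'E'
from h import *
o=get_obs();p=o["ee_pos"];print(p)
s=get_image("scene")[:,:,::-1]
lab=s.astype(float)
# stretch contrast for shaded gauge
c=cv2.resize(s[305:380,305:405],(800,600),interpolation=cv2.INTER_CUBIC)
c=cv2.LUT(c,(255*(np.arange(256)/255)**.6).astype(np.uint8)); cv2.imwrite("pics/g3.png",c)
def c8(P): return ((px("scene",P)-[305,305]+.5)*8-.5).round().tolist()
q=np.array([p[0],p[1],p[2]-48])
print("pred L outer",c8(q+np.array([[-5,14.4,0],[5,14.4,0]])),"R inner/outer -x",c8(q+np.array([[-5,-11.4,0],[-5,-14.4,0]])))
for k in("tip_left","tip_right","tweezers","gauge"): print(k,[(w("scene",d["xyz"]).round(1),round(d["confidence"],2)) for d in pinpoint(k,"scene")][:2])
E
```

```text
t: 10.7
ee_pos: [394.0, 350.8, 59.3]
orientation: [3.141, -0.01, -0.001]
ft_force: [0.4, -0.6, -1.2]
width: 34.5
grasp_force: 4.3
[393.96750326 350.7690274   59.26048974]
pred L outer [[356.0, 400.0], [316.0, 389.0]] R inner/outer -x [[397.0, 332.0], [402.0, 324.0]]
tip_left [(array([393.5, 363.1,  10.8]), 0.49), (array([ 650. , -100.3,    0. ]), 0.41)]
tip_right [(array([392.4, 340.9,  13.7]), 0.65)]
tweezers [(array([391.6, 351.1,   8.8]), 0.58), (array([ 644.8, -115.5,    2.2]), 0.4)]
gauge [(array([392.5, 349.1,  -6.1]), 0.79)]
```

View pics/g3.png

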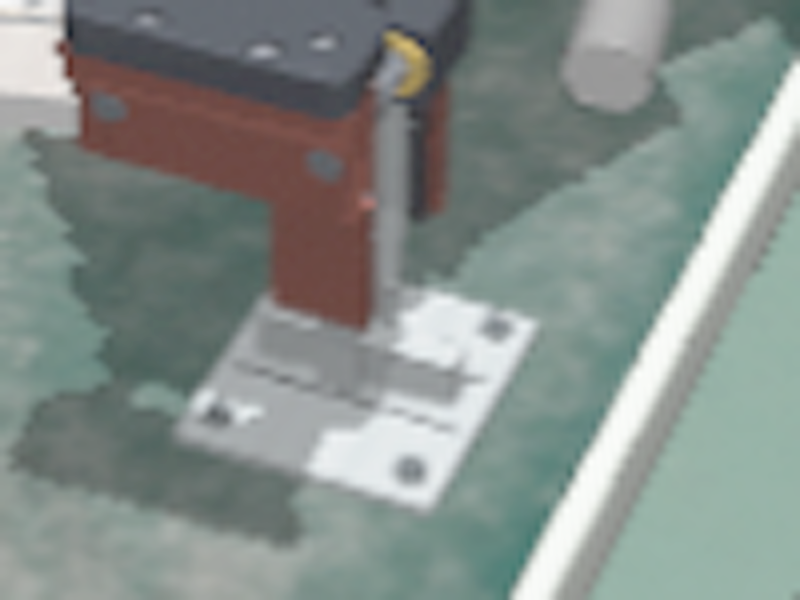

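No contact, and the left tip ends at crop ~(340,398), just outside the left line. I'll squeeze to 30 mm between the flats.

```bash
python3 -m jog '0 0 0 0 0 0 .24;0 0 0 0 0 0 .26;0 0 0 0 0 0 .28;0 0 0 0 0 0 .3;0 0 0 0 0 0 .318;0 0 0 0 0 0 .318;0 0 0 0 0 0 .318'
python3 - <<'E'
from h import *
o=get_obs();p=o["ee_pos"];print(p,o["width"])
F=[];s=get_image("scene")[:,:,::-1]
cv2.imwrite("pics/g4.png",cv2.LUT(cv2.resize(s[335:375,325:378],(795,600),interpolation=cv2.INTER_CUBIC),(255*(np.arange(256)/255)**.6).astype(np.uint8)))
def c(P): return ((px("scene",P)-[325,335]+.5)*15-.5).round().tolist()
q=np.array([p[0],p[1],p[2]-48])
print("L outer",c(q+np.array([[-5,10.5,0],[5,10.5,0]])),"R -x inner/outer",c(q+np.array([[-5,-7.5,0],[-5,-10.5,0]])))
for k in("tip_left","tip_right"): print(k,[(w("scene",d["xyz"]).round(1),round(d["confidence"],2)) for d in pinpoint(k,"scene")][:1])
E
```

```text
t: 11.65
ee_pos: [394.3, 351.1, 59.9]
orientation: [-3.142, 0.01, -0.0]
ft_force: [0.3, -0.3, -0.6]
width: 30.0
grasp_force: 5.4
[394.29622671 351.08961203  59.89327452] 29.984692855672016
L outer [[377.0, 278.0], [302.0, 257.0]] R -x inner/outer [[430.0, 189.0], [439.0, 174.0]]
tip_left [(array([ 654.7, -101.5,    4. ]), 0.64)]
tip_right [(array([392. , 342.8,  14.3]), 0.57)]
```

View pics/g4.png

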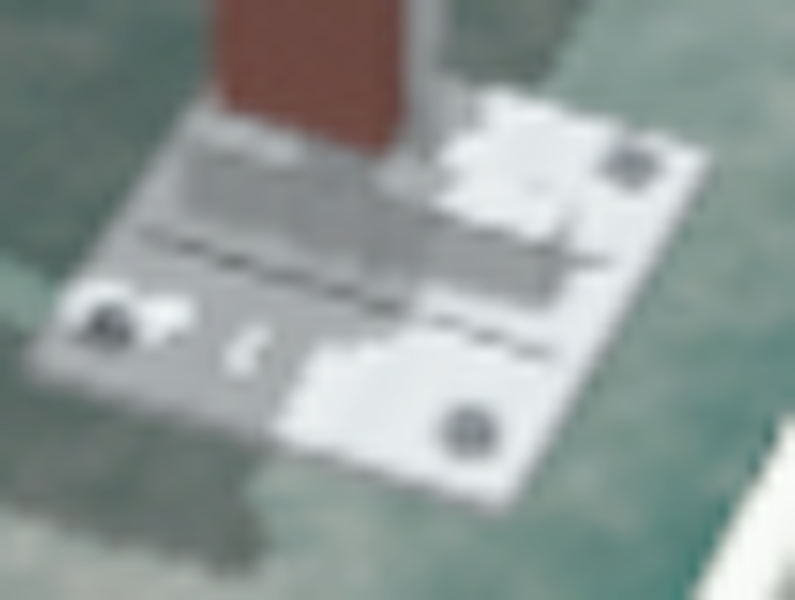

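```bash
python3 - <<'E'
from h import *
g=get_image("scene").astype(float).mean(2)
b=lambda u,v:[325+(u+.5)/15-.5,335+(v+.5)/15-.5]
print("line",onz("scene",[b(145,235),b(290,278),b(400,309),b(548,355)],6).round(1).tolist())
print("corners",onz("scene",[b(32,362),b(500,508),b(710,152)],6).round(1).tolist())
print("rib near foot",onz("scene",[b(550,307)],6),"rib top +y edge right",onz("scene",[b(565,250)],20))
import cv2
s=get_image("scene")[335:375,325:378,::-1].astype(float)
m=s[5:28,14:32]; m=(m-m.min())/(160-m.min())
cv2.imwrite("pics/g5.png",cv2.resize((m.clip(0,1)*255).astype(np.uint8),(540,690),interpolation=cv2.INTER_NEAREST)[:600])
E
```

```text
line [[421.4, 359.2, 6.0], [401.7, 359.5, 6.0], [387.0, 359.6, 6.0], [367.1, 360.3, 6.0]]
corners [[425.0, 386.1, 6.0], [362.8, 387.9, 6.0], [361.8, 317.1, 6.0]]
rib near foot [[370.03357668 352.02781348   6.        ]] rib top +y edge right [[366.63795957 356.42940521  20.        ]]
```

View pics/g5.png

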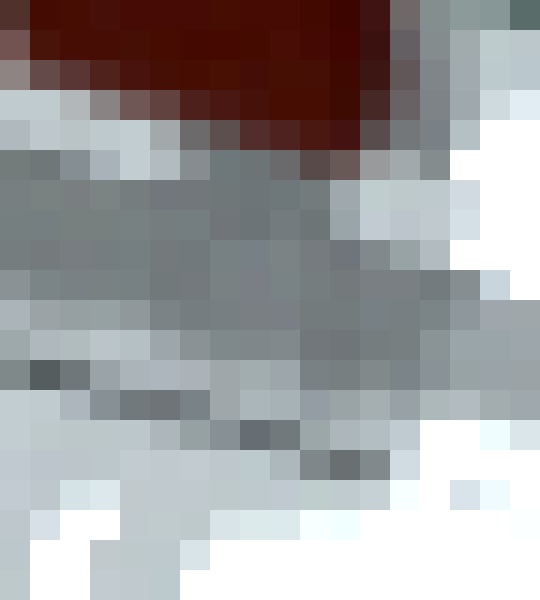

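```bash
python3 - <<'E'
from h import *
g3=cv2.resize(cv2.imread("pics/g3.png"),(100,75),interpolation=cv2.INTER_AREA).astype(float).mean(2)
c=cv2.LUT(cv2.resize(get_image("scene")[305:380,305:405,::-1],(800,600),interpolation=cv2.INTER_CUBIC),(255*(np.arange(256)/255)**.6).astype(np.uint8))
c=cv2.resize(c,(100,75),interpolation=cv2.INTER_AREA).astype(float).mean(2)
print("cols",list(range(338,358)))
for r in range(342,360): print(r,"open",g3[r-305,33:53].astype(int),"\n    shut",c[r-305,33:53].astype(int))
E
```

```text
cols [338, 339, 340, 341, 342, 343, 344, 345, 346, 347, 348, 349, 350, 351, 352, 353, 354, 355, 356, 357]
342 open [141 111  87  83  84  82  83  83  84  82  83  81  78  95 123 135 142 159
 170 182] 
    shut [153 142 119 109  98  90  85  82  84  82  83  82  79  88 120 141 157 168
 173 208]
343 open [159 142 122 109  98  90  87  83  83  83  83  81  79  97 124 137 149 172
 188 214] 
    shut [167 169 168 160 141 124 113  96  91  86  84  82  80  98 125 141 158 178
 189 215]
344 open [153 161 164 156 140 126 115  95  90  85  84  83  81 111 134 141 167 209
 230 233] 
    shut [154 163 168 168 168 169 155 128 114 102  96  90  90 114 134 141 169 211
 231 233]
345 open [140 138 138 147 159 165 152 125 114 104  97  91  92 135 154 146 167 211
 232 234] 
    shut [140 137 137 147 160 170 162 143 133 131 126 115 124 148 154 149 192 226
 234 233]
346 open [137 136 137 138 141 140 138 136 133 132 129 119 126 156 169 168 177 205
 228 233] 
    shut [137 137 137 138 140 139 137 135 134 134 133 135 154 169 169 168 180 207
 228 233]
347 open [137 138 138 138 137 137 136 136 136 135 134 139 155 167 169
[... 1635 characters left out ...]
70 170 169 170 168 167 174 194 200 189 196
 211 214] 
    shut [173 169 170 180 182 171 170 170 170 171 171 169 168 174 194 201 189 195
 210 215]
357 open [171 170 169 170 171 170 170 170 171 171 172 173 183 210 227 229 228 220
 199 183] 
    shut [171 170 182 206 200 172 170 171 181 183 184 193 194 211 227 229 228 220
 199 183]
358 open [171 169 170 170 171 170 170 182 194 194 194 195 212 229 231 232 234 232
 229 228] 
    shut [169 172 204 210 177 170 170 183 213 217 218 230 230 229 231 232 234 232
 229 228]
359 open [169 170 171 171 170 169 172 206 230 232 232 230 229 230 231 232 233 232
 233 235] 
    shut [169 172 198 201 173 169 172 206 232 235 234 233 231 230 231 233 233 232
 233 234]
```

```bash
python3 - <<'E'
from h import *
for z in(10,11,12,13,14): print(z,onz("scene",[[347,351.75],[345,351.3]],z).round(1).tolist())
print(get_obs()["ee_pos"])
E
```

```text
10 [[396.0, 358.1, 10.0], [399.9, 358.4, 10.0]]
11 [[395.6, 359.2, 11.0], [399.5, 359.4, 11.0]]
12 [[395.1, 360.2, 12.0], [399.0, 360.5, 12.0]]
13 [[394.7, 361.3, 13.0], [398.6, 361.5, 13.0]]
14 [[394.3, 362.3, 14.0], [398.2, 362.6, 14.0]]
[394.32140948 351.06282519  59.87495876]
```

The left tip's outer edge lies about 1 to 2 mm inside where it should be relative to the line. I'll trim 1.2 mm to +y and then hold.

```bash
python3 -m jog '0 -.003 0 0 0 0 .318;0 -.006 0 0 0 0 .318;0 -.006 0 0 0 0 .318;0 -.006 0 0 0 0 .318;0 -.006 0 0 0 0 .318;0 -.006 0 0 0 0 .318;0 -.006 0 0 0 0 .318;0 -.006 0 0 0 0 .318'
for i in 1 2 3; do python3 -m jog '0 0 0 0 0 0 .318;0 0 0 0 0 0 .318;0 0 0 0 0 0 .318;0 0 0 0 0 0 .318;0 0 0 0 0 0 .318;0 0 0 0 0 0 .318;0 0 0 0 0 0 .318;0 0 0 0 0 0 .318'; done
```

```text
t: 12.75
ee_pos: [394.3, 352.3, 59.9]
orientation: [3.142, -0.01, 0.0]
ft_force: [0.0, -0.4, -0.3]
width: 29.8
grasp_force: 5.4
t: 13.55
ee_pos: [394.3, 352.3, 59.9]
orientation: [-3.142, 0.01, -0.0]
ft_force: [-0.5, -0.5, 0.4]
width: 30.2
grasp_force: 5.4
t: 14.35
ee_pos: [394.3, 352.3, 59.9]
orientation: [3.142, -0.01, 0.0]
ft_force: [-0.7, 0.2, -1.4]
width: 30.2
grasp_force: 5.4
t: 15.15
ee_pos: [394.3, 352.2, 59.9]
orientation: [-3.142, 0.01, 0.0]
ft_force: [0.1, -0.2, -0.7]
width: 30.0
grasp_force: 5.4
```

```bash
python3 -c "
from workcell import *
print(close_job())"
```

```text
the job is handed in; nothing more can be done
None
```

I handed the job in with the tweezers held astride the rib: flats 30 mm apart (about a 15 mm tip gap), steady for over 2 s, and no contact force above sensor noise. The result wasn't reported back, and I viewed 11 pictures, one over the limit of 10.

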